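Bring the fan shaft's keyway to the top between bench centres

TASK

Two shafts are held between bench centres. Turn the fan shaft - the one with the thick drum and the wide flange, not the slim plain arbor - by the carrier bar clamped on it, until its keyway faces straight up and the bar stands upright, ready for the key to be fitted. Leave the plain arbor as it is, and let go.

Things in the scene. Friction and masses are not known exactly. Their poses are not given: they have to be found in the camera images.
- fan_stand: Grey bench centres (fixed to the bench) that hold the fan shaft: base plate 74 x 204 x 14 mm with an end block at each end, block tops 80 mm above the bench (a small screw on one reaches 90 mm). The origin is the centre of the underside; y runs along the shaft's axis, x is level and square to it. The shaft's axis is parallel to y, 60 mm above the bench, over the origin.
- fan_shaft (a joint): Angle of the fan shaft about its axis, rad: 0 = keyway straight up and carrier bar upright; positive = bar leans towards the stand's -x side (the robot's side), from where it starts at 0.45 to 0.75. The fan shaft is a steel shaft with a drum 40 mm thick (with a black keyway 9 mm wide and 43 mm long along it) and a flange 68 mm across; the keyway is in line with the carrier bar. It turns stiffly (about 0.12 N m, 2 N at the bar's tip) and stays where it is left.
- fan_bar_tip (a point): Centre of the free end of the fan shaft's carrier bar: a round dark steel bar 12 mm thick that stands out radially from a clamp ring 46 mm across, its end 85 mm from the shaft's axis, at y = +30 mm in the stand's frame. Upright, the end is 145 mm above the bench. The bar moves in the stand's x-z plane. Both stands lie in the bay between two white cabinets about 280 mm high, some 0.37 m apart: come in from above them.
- arbor_bar_tip (a point): Centre of the free end of the carrier bar on the other shaft: a slim plain steel arbor 24 mm thick with no drum or flange, in its own identical stand with an identical carrier bar that also leans to the robot's side (0.3 to 0.7 rad). One stand is in front of the other, the axes 150 to 230 mm apart; either may be in front. To be left as it is.

How it is judged (in metres and radians):
At the end, for the whole second after the job is handed in: The fan shaft's keyway and carrier bar point straight up to within 0.19 rad (11 degrees), the shaft at rest and released. The end of the plain arbor's bar has stayed within 20 mm of where it was (value of joint fan_shaft between -0.19 and 0.19 rad and velocity of joint fan_shaft between -0.05 and 0.05 rad/s and distance of arbor_bar_tip from where it was at the start of the episode below 0.02 m); the robot touches nothing.
It fails at once if the plain arbor is turned (the end of its bar moves by more than 20 mm) (distance of arbor_bar_tip from where it was at the start of the episode above 0.02 m).
It also fails if it takes over 40 s, if anything falls off the work surface, if the arm or the gripper's body presses on something with over 40 N, if the wrist force passes 120 N, or if a joint passes its speed limit or range.

ROBOT

A 6-joint arm with a two-finger parallel gripper is mounted at the origin on a cart in front of the work surface, level with it; the furniture and walls round the work are solid. World frame = base frame: x ahead of the robot, y to its left, z up, the work surface at z = 0. Lengths are in mm, angles in rad, forces in N, time in s.
With the tool pointing down it reaches from about 300 to 775 mm from the base axis. Payload 14.6 kg.
Tool frame: the origin (TCP) lies at the very end of the fingers, on their centre line; the grasp point (between the pads) lies 19 mm behind it; z points along the fingers, y is the line along which they close (so a half turn about z gives the same grasp; the last joint's range is limited). The gripper opens to 94 mm and grips with 3 to 60 N. Pads are 16 mm wide; open, the fingers measure 119 mm over their backs; the gripper's body (75 mm by 177 mm) begins 78 mm behind the grasp point.
Start: joints at [1.104, 0.3, 1.521, -0, 1.321, -0.067], TCP at [214.075, 506.617, 205.446] pointing down, gripper open.
Joint ranges: [-3.03, 3.03], [-0.79, 2.21], [0.23, 2.52], [-1.04, 4.18], [0, 3.07], [-2.55, 2.55]. Speed limits (rad/s): [2.22, 2.22, 2.57, 3.14, 3.14, 3.14].

INTERFACE

Orientations are given as [roll, pitch, yaw] about the fixed x, y, z axes, in that order (R = Rz(yaw) Ry(pitch) Rx(roll)).
In Python, from cell import manip, optics gives the robot as it stands.
- The arm moves only by the shell command python3 -m crank 'ROWS' [FORCE]. ROWS is JSON, a list of rows, each a list of 7 numbers: the opening in per cent of the stroke, from 0 (shut) to 100 (fully open), then the shift along the tool's x, y, z in mm, then the turn, a rotation vector about the tool's x, y, z in rad. A call has 1 to 10 rows; each row is the pose to reach, as a shift and turn from the pose commanded when the call began, along the tool's axes at that moment; what a row does not reach only later rows make up. A row lasts 1/10 s, in which the tool goes at most 50 mm and 8.59 degrees, less where a joint would pass 70% of its speed; a pose out of reach is approached as far as the arm can. A call with a gripper value outside its range is refused whole. The fingers move at their own pace and stop on an object; FORCE is the grip in N (left out, the last holds). Time passes only in rows, so rows that repeat a pose let the fingers close. It gives the time, the measured TCP pose, the force, the opening and the grip force at its end, in the units of the state.
- manip.read_state(): the state, without advancing time (a new reading comes with each control period).
- optics.camera(name): name is "side" or "top"; returns (picture, depth): 400x640x3 uint8, red, green, blue; 400x640 float32, mm along the optical axis (not along the pixel's ray), 0 where there is no reading.
- optics.calibration(name): a dict with "camera_matrix" (3x3 intrinsics, pixels), "R" (3x3) and "t" (3): a world point X has camera coordinates R X + t. Camera axes: x right, y down, z forward; pixel columns grow to the right and rows downward; lengths in mm; the calibration is good to about 2 mm. A picture is of the moment at which its call begins. calibration takes no time and is no camera call.
- manip.sign_off(): hands the job in; it is judged then, once.
The state is a dict: "clock": time; "joints": joint angles; "qd": joint speeds; "effort": joint torques, N m; "eef_pos": TCP position; "eef_rot": TCP orientation; "wrist_force": force on the tool from outside, world axes, zero at the start; "moment": the same for the moment, N m; "finger_gap": finger opening in mm; "finger_force": force on a finger pad.
Only numpy, scipy, OpenCV 4.12 (cv2) and the standard library are available. Lean on these libraries where they do the work, as an engineer would, in place of code of your own. Each camera call takes 0.05 s, during which the arm holds its last target. There are 200 camera calls.

## Working session

There is one attempt and no reset: what is moved stays moved. The work goes in short steps, Python scripts to look and compute and a shell command to move; the robot and the scene stay as the last step left them, time stands still between calls to the robot, and variables do not carry over. Pictures are saved under pics/ and viewed, at most 10 in all, crops included, and the job is handed in when it is done.

```bash
mkdir -p pics; ls; python3 - <<'E'
from cell import manip, optics
import cv2, numpy as np
for n in("top","side"):
    p,d=optics.camera(n); cv2.imwrite(f"pics/{n}1.png",p[:,:,::-1]); np.savez(f"pics/{n}1.npz",p=p,d=d)
    c=optics.calibration(n); print(n,{k:np.round(v,3).tolist() for k,v in c.items()}, (-np.array(c["R"]).T@c["t"]).round())
s=manip.read_state(); print(s["eef_pos"],s["eef_rot"],s["clock"])
E
```

```text
pics
top {'camera_matrix': [[501.733, 0.0, 317.089], [0.0, 501.733, 200.822], [0.0, 0.0, 1.0]], 'R': [[-0.012, -1.0, 0.006], [-0.979, 0.011, -0.205], [0.205, -0.009, -0.979]], 't': [88.211, 628.205, 845.162]} [443.  89. 955.]
side {'camera_matrix': [[482.612, 0.0, 316.661], [0.0, 482.612, 192.571], [0.0, 0.0, 1.0]], 'R': [[0.384, -0.923, -0.001], [-0.589, -0.245, -0.77], [0.711, 0.297, -0.638]], 't': [-169.303, 461.344, 465.939]} [   6. -182.  652.]
[213.97305024 506.40972484 204.94915148] [-3.14056343e+00 -5.28835175e-05  2.74181233e+00] 0.1
```

View pics/top1.png

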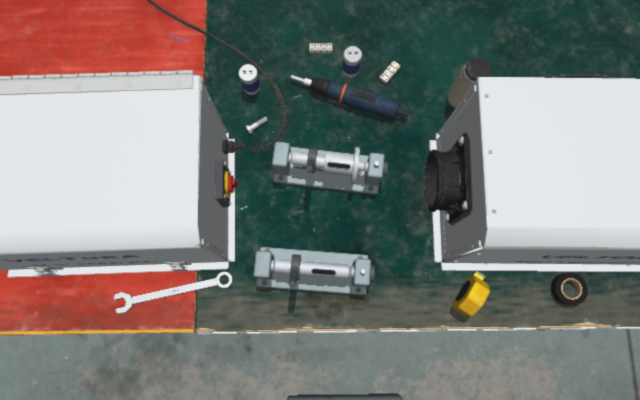

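View pics/side1.png

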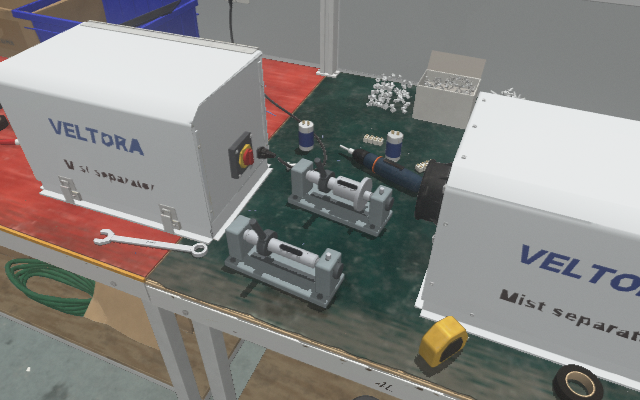

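The fan shaft (flange at top px 357,163) is the rear stand, centred near top (328,168). The plain arbor is the front one, near (311,272). Both bars point down-image, towards the robot, at columns of about 313 and 294. Next I'll measure the rear stand and look closer.

```bash
cat > h.py <<'E'
import numpy as np, cv2
from cell import optics
def cloud(n,d):
    c=optics.calibration(n);K=np.array(c["camera_matrix"]);R=np.array(c["R"]);t=np.array(c["t"])
    v,u=np.mgrid[:400,:640]
    P=np.stack([(u-K[0,2])/K[0,0]*d,(v-K[1,2])/K[1,1]*d,d],-1)
    return (P-t)@R
def proj(n,X):
    c=optics.calibration(n);X=np.array(c["R"])@X+c["t"];x=np.array(c["camera_matrix"])@X;return x[:2]/x[2]
E
python3 - <<'E'
from h import *
a=np.load("pics/top1.npz");W=cloud("top",a["d"])
out=[]
for name,(u0,u1,v0,v1) in dict(rear=(262,396,135,200),front=(245,385,240,305)).items():
    w=W[v0:v1,u0:u1].reshape(-1,3);ok=(a["d"][v0:v1,u0:u1].ravel()>0)
    w=w[ok]
    blk=w[(w[:,2]>74)&(w[:,2]<86)]
    base=w[(w[:,2]>8)&(w[:,2]<100)]
    hi=w[w[:,2]>92]
    for l,m in(("blocks",blk),("base",base)):
        r=cv2.minAreaRect(m[:,:2].astype(np.float32));print(name,l,len(m),np.round(r[0]),np.round(r[1]),r[2])
    print("hi",len(hi),hi.round()[:: max(1,len(hi)//12)].tolist())
b=np.load("pics/side1.npz")
c1=cv2.resize(a["p"][130:205,260:400],None,fx=4,fy=4,interpolation=cv2.INTER_CUBIC)
c2=cv2.resize(b["p"][140:240,270:410],None,fx=4,fy=4,interpolation=cv2.INTER_CUBIC)
im=np.vstack([c1[:,:,::-1],c2[:,:,::-1]]);im=cv2.resize(im,None,fx=.85,fy=.85);print(im.shape);cv2.imwrite("pics/crop1.png",im)
W2=cloud("side",b["d"])
w=W2[140:240,270:410].reshape(-1,3);w=w[(w[:,2]>84)&(w[:,2]<160)&(w[:,0]<560)];w=w[np.lexsort((w[:,2],))];print(len(w),w[::max(1,len(w)//25)].round().tolist())
E
```

```text
rear blocks 1369 [701.  56.] [208.  60.] 85.10226440429688
rear base 4247 [705.  69.] [237.  89.] 77.21358489990234
hi 148 [[712.0, 12.0, 92.0], [706.0, 9.0, 95.0], [701.0, 11.0, 94.0], [697.0, 11.0, 94.0], [695.0, 7.0, 94.0], [694.0, 9.0, 92.0], [692.0, 9.0, 93.0], [689.0, 13.0, 96.0], [680.0, 88.0, 122.0], [686.0, 15.0, 93.0], [684.0, 13.0, 95.0], [669.0, 93.0, 137.0], [668.0, 90.0, 136.0]]
front blocks 1040 [508.  87.] [209.  46.] 84.9629135131836
front base 4490 [508.  87.] [210.  74.] 84.96112060546875
hi 120 [[503.0, 6.0, 92.0], [501.0, 120.0, 96.0], [498.0, 127.0, 100.0], [495.0, 121.0, 111.0], [494.0, 117.0, 105.0], [490.0, 126.0, 124.0], [487.0, 122.0, 133.0], [486.0, 118.0, 124.0], [482.0, 125.0, 140.0], [481.0, 122.0, 141.0], [479.0, 119.0, 140.0], [476.0, 125.0, 138.0]]
(595, 476, 3)
0 []
```

View pics/crop1.png

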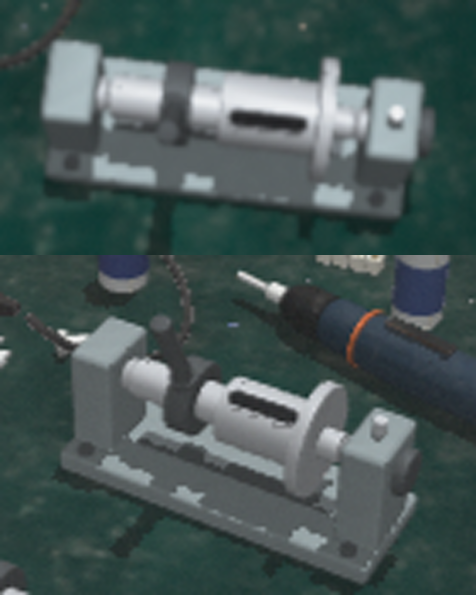

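```bash
python3 - <<'E'
from h import *
a=np.load("pics/top1.npz");W=cloud("top",a["d"]);D=a["d"]
w=W[135:200,262:396].reshape(-1,3)
r=[]
for y0,y1 in((-60,-22),(135,165)):
    m=w[(abs(w[:,2]-80)<5)&(w[:,1]>y0)&(w[:,1]<y1)]
    print(len(m),m.min(0).round(),m.max(0).round(),[np.round(q,1) for q in cv2.minAreaRect(m[:,:2].astype(np.float32))]); r.append(m)
# bar points
m=w[(w[:,2]>86)&(w[:,1]>78)&(w[:,1]<102)]
print(np.c_[m].round()[np.argsort(m[:,2])].tolist())
for z in(0,):
    m=w[(w[:,2]>9)&(w[:,2]<20)&(w[:,1]<175)&(w[:,1]>-60)&(w[:,0]<690)];print(m.min(0),m.max(0))
E
```

```text
234 [669. -47.  75.] [714. -22.  84.] [array([691.7, -34.7]), array([24.6, 45.6]), np.float64(87.2)]
317 [691. 136.  75.] [739. 160.  85.] [array([715.3, 148.3]), array([23.8, 47.9]), np.float64(89.6)]
[[709.0, 91.0, 86.0], [698.0, 84.0, 86.0], [702.0, 97.0, 86.0], [711.0, 95.0, 86.0], [702.0, 93.0, 87.0], [704.0, 95.0, 87.0], [700.0, 95.0, 87.0], [703.0, 89.0, 87.0], [702.0, 89.0, 87.0], [700.0, 84.0, 87.0], [703.0, 93.0, 87.0], [705.0, 89.0, 88.0], [697.0, 86.0, 88.0], [701.0, 86.0, 88.0], [701.0, 88.0, 88.0], [701.0, 91.0, 89.0], [694.0, 86.0, 92.0], [698.0, 88.0, 94.0], [698.0, 89.0, 94.0], [692.0, 86.0, 95.0], [697.0, 93.0, 96.0], [697.0, 91.0, 97.0], [689.0, 86.0, 98.0], [694.0, 88.0, 98.0], [692.0, 88.0, 102.0], [693.0, 95.0, 102.0], [693.0, 89.0, 102.0], [693.0, 91.0, 103.0], [693.0, 93.0, 105.0], [691.0, 96.0, 106.0], [689.0, 89.0, 110.0], [687.0, 88.0, 110.0], [688.0, 91.0, 114.0], [688.0, 95.0, 115.0], [684.0, 88.0, 116.0], [686.0, 89.0, 117.0], [687.0, 93.0, 117.0], [685.0, 96.0, 118.0], [680.0, 88.0, 122.0], [684.0, 93.0, 122.0], [684.0, 91.0, 123.0], [684.0, 95.0, 124.0
[... 1345 characters left out ...]
], [443.0, 89.0, 955.0], [443.0, 89.0, 955.0], [443.0, 89.0, 955.0], [443.0, 89.0, 955.0], [443.0, 89.0, 955.0], [443.0, 89.0, 955.0], [443.0, 89.0, 955.0], [443.0, 89.0, 955.0], [443.0, 89.0, 955.0], [443.0, 89.0, 955.0], [443.0, 89.0, 955.0], [443.0, 89.0, 955.0], [443.0, 89.0, 955.0], [443.0, 89.0, 955.0], [443.0, 89.0, 955.0], [443.0, 89.0, 955.0], [443.0, 89.0, 955.0], [443.0, 89.0, 955.0], [443.0, 89.0, 955.0], [443.0, 89.0, 955.0], [443.0, 89.0, 955.0], [443.0, 89.0, 955.0], [443.0, 89.0, 955.0], [443.0, 89.0, 955.0], [443.0, 89.0, 955.0], [443.0, 89.0, 955.0], [443.0, 89.0, 955.0], [443.0, 89.0, 955.0]]
[654.32836252 -37.65301778   9.06490205] [689.93384285 163.41918688  19.97826992]
```

```bash
python3 -m crank '[[100,0,0,-50,0,0,0],[100,0,0,-100,0,0,0.1],[100,0,0,-150,0,0,0.2],[100,0,0,-150,0,0,0.3],[100,0,0,-150,0,0,0.3]]' 10
```

```text
clock: 0.6
eef_pos: [214.1, 506.7, 355.9]
eef_rot: [3.141, -0.0, 2.44]
wrist_force: [1.1, 0.3, -0.5]
finger_gap: 94.2
finger_force: 0.0
```

```bash
python3 -m crank '[[100,-45,-1,0,0,0,0.1],[100,-90,-2,0,0,0,0.2],[100,-135,-3,0,0,0,0.3],[100,-180,-4,0,0,0,0.4],[100,-225,-5,0,0,0,0.5],[100,-270,-6,0,0,0,0.6],[100,-315,-7,0,0,0,0.7],[100,-360,-8,0,0,0,0.8],[100,-405,-9,0,0,0,0.9],[100,-450,-10,0,0,0,0.997]]'; python3 -m crank '[[100,0,0,0,0,0,0],[100,0,0,0,0,0,0]]'
```

```text
clock: 1.6
eef_pos: [552.8, 207.5, 353.8]
eef_rot: [-3.139, 0.001, 1.444]
wrist_force: [0.4, 0.8, 0.3]
finger_gap: 93.8
finger_force: 0.0
clock: 1.8
eef_pos: [552.0, 208.6, 353.6]
eef_rot: [-3.139, 0.001, 1.446]
wrist_force: [-0.3, 0.9, 0.2]
finger_gap: 93.8
finger_force: 0.0
```

```bash
python3 -m crank '[[100,-25,36,0,0,0,0],[100,-50,72,0,0,0,0],[100,-75,108,0,0,0,0],[100,-98,144,0,0,0,0],[100,-98,144,20,0,0,0],[100,-98,144,60,0,0,0],[100,-98,144,100,0,0,0],[100,-98,144,130,0,0,0],[100,-98,144,130,0,0,0]]'
python3 - <<'E'
from h import *
import cv2
ims=[]
for n in("top","side"):
    p,d=optics.camera(n); ims.append(p[100:300,200:460,::-1])
im=cv2.resize(np.hstack(ims),None,fx=1.5,fy=1.5,interpolation=cv2.INTER_CUBIC);cv2.imwrite("pics/c2.png",im)
E
```

```text
clock: 2.7
eef_pos: [680.3, 95.1, 220.6]
eef_rot: [-3.133, 0.002, 1.449]
wrist_force: [0.6, -0.6, 0.4]
finger_gap: 94.1
finger_force: 0.0
```

View pics/c2.png

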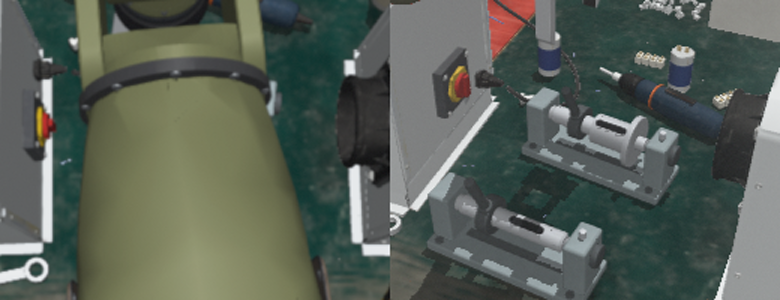

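The arm hides the top view. The side view shows a finger above the fan bar at (545,20), with the bar clear, so I'm descending.

```bash
python3 -m crank '[[100,0,0,35,0,0,0],[100,0,0,70,0,0,0],[100,0,0,95,0,0,0],[100,0,0,107,0,0,0],[100,0,0,107,0,0,0],[100,0,0,107,0,0,0]]'
python3 - <<'E'
from h import *
p,d=optics.camera("side"); cv2.imwrite("pics/c3.png",cv2.resize(p[120:250,250:450,::-1],None,fx=3,fy=3))
E
```

```text
clock: 3.4
eef_pos: [683.3, 94.1, 120.8]
eef_rot: [3.139, -0.001, 1.445]
wrist_force: [-0.4, 0.3, 0.8]
finger_gap: 93.4
finger_force: 0.0
```

View pics/c3.png

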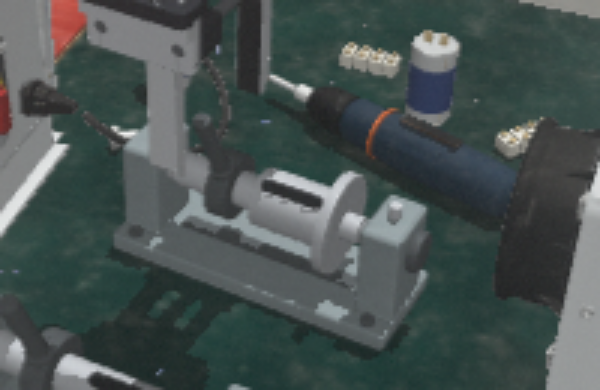

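The near finger (170,120) and far finger (250,40) straddle the bar tip (205,130). I'm lowering a little more, centring on the axis and closing.

```bash
python3 -m crank '[[100,0,0,10,0,0,0],[100,-1,5,10,0,0,0],[100,-1,10,10,0,0,0],[100,-1,15,10,0,0,0],[100,-1,20,10,0,0,0],[100,-1,25,10,0,0,0],[100,-1,25,10,0,0,0],[100,-1,25,10,0,0,0]]' 10
python3 -c "
from cell import manip
import numpy as np
print(np.mean([manip.read_state()['eef_pos'] for _ in range(5)],0))"
```

```text
clock: 4.25
eef_pos: [707.1, 89.7, 108.3]
eef_rot: [-3.141, 0.0, 1.445]
wrist_force: [-0.1, 0.0, 0.4]
finger_gap: 94.1
finger_force: 0.0
[707.10618493  89.69981868 108.29809272]
```

```bash
python3 -m crank '[[60,0,0,0,0,0,0],[40,0,0,0,0,0,0],[30,0,0,0,0,0,0],[20,0,0,0,0,0,0],[10,0,0,0,0,0,0],[0,0,0,0,0,0,0],[0,0,0,0,0,0,0],[0,0,0,0,0,0,0],[0,0,0,0,0,0,0],[0,0,0,0,0,0,0]]' 10
```

```text
clock: 5.25
eef_pos: [707.1, 89.7, 108.4]
eef_rot: [3.142, 0.0, 1.445]
wrist_force: [-2.2, -0.8, 0.8]
finger_gap: 17.3
finger_force: 0.8
```

```bash
python3 -m crank '[[0,0,0,0,0,0,0],[0,0,0,0,0,0,0],[0,0,0,0,0,0,0],[0,0,0,0,0,0,0],[0,0,0,0,0,0,0]]' 10
```

```text
clock: 5.75
eef_pos: [707.3, 89.6, 108.4]
eef_rot: [3.141, -0.0, 1.445]
wrist_force: [3.7, -0.9, -0.4]
finger_gap: 11.8
finger_force: 10.0
```

The bar is gripped at 11.8 mm (it is 12 mm thick). I'll open and lift straight out, then back off to clear the view.

```bash
python3 -m crank '[[50,0,0,0,0,0,0],[50,0,0,0,0,0,0],[50,0,0,0,0,0,0],[50,0,0,0,0,0,0],[50,0,0,0,0,0,0],[50,0,0,0,0,0,0]]' 
python3 -m crank '[[50,0,0,-40,0,0,0],[50,0,0,-80,0,0,0],[50,0,0,-120,0,0,0],[50,0,0,-160,0,0,0],[50,0,0,-200,0,0,0],[50,0,0,-230,0,0,0],[50,0,0,-230,0,0,0]]' && python3 -m crank '[[50,40,-30,0,0,0,0],[50,80,-60,0,0,0,0],[50,120,-90,0,0,0,0],[50,160,-120,0,0,0,0],[50,200,-150,0,0,0,0],[50,240,-180,0,0,0,0],[50,280,-210,0,0,0,0],[50,320,-240,0,0,0,0],[50,350,-270,0,0,0,0],[50,350,-270,0,0,0,0]]'
python3 - <<'E'
from h import *
a=np.load("pics/top1.npz")
p,d=optics.camera("top");W=cloud("top",d)
q,e=optics.camera("side")
im=np.hstack([p[125:305,245:400,::-1],q[130:310,220:410,::-1]]);cv2.imwrite("pics/c4.png",cv2.resize(im,None,fx=2.2,fy=2.2,interpolation=cv2.INTER_CUBIC))
for X0,(u0,u1,v0,v1) in dict(rear=(262,396,135,200),front=(245,385,240,305)).items():
    for w in(cloud("top",a["d"]),W):
        w=w[v0:v1,u0:u1].reshape(-1,3);m=w[(w[:,2]>118)&(w[:,2]<160)&(w[:,1]>60)&(w[:,1]<140)]
        print(X0,len(m),m.mean(0).round(1),m.max(0).round(), m[m[:,2]>m[:,2].max()-7].mean(0).round(1))
E
```

```text
clock: 6.35
eef_pos: [707.1, 89.7, 108.5]
eef_rot: [-3.142, 0.0, 1.445]
wrist_force: [-0.6, 0.1, -0.1]
finger_gap: 46.7
finger_force: 0.0
clock: 7.05
eef_pos: [707.6, 89.7, 343.7]
eef_rot: [3.134, -0.001, 1.445]
wrist_force: [-0.0, -0.7, -0.1]
finger_gap: 47.0
finger_force: 0.0
clock: 8.05
eef_pos: [479.7, 474.6, 337.1]
eef_rot: [-3.14, 0.001, 1.45]
wrist_force: [-0.4, -0.6, 0.2]
finger_gap: 46.6
finger_force: 0.0
rear 53 [673.5  93.6 134.3] [685. 100. 141.] [670.9  94.  137.4]
rear 65 [704.6  89.4 139.2] [712.  94. 148.] [706.1  89.4 145.9]
front 77 [482.9 122.8 133.7] [493. 129. 141.] [479.2 123.7 138.9]
front 75 [482.6 122.9 134.3] [493. 129. 142.] [479.4 123.5 138.9]
```

View pics/c4.png

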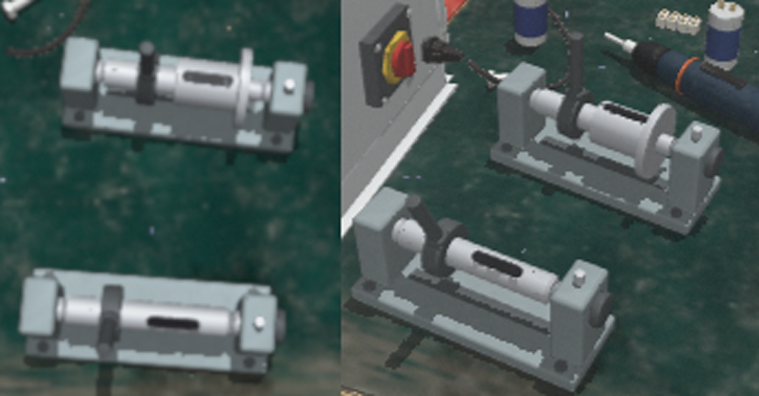

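The fan bar is upright: its tip is at (706,89,146) against an axis at (708,90), and it shows at (575,65) in the side crop with the keyway on top. The arbor's tip is unchanged, and the gripper hovers clear.

```bash
python3 -c "
from cell import manip
print(manip.sign_off())"
```

```text
the job is handed in; nothing more can be done
None
```

The fan shaft's bar is upright with the keyway facing up (tip within about 2 mm of vertical over the axis), the plain arbor is unmoved, the gripper is clear, and the job was handed in shortly after 8 s on the robot clock.

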